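Lock a guide wheel's spindle with a linchpin

TASK

The guide wheel's spindle has been slid through its bench stand and now needs locking. Draw the linchpin (the pin with the wire ring) out of the wooden block, feel for the cross hole in the spindle's square end and push the pin gently down through it until its collar rests on the spindle, ring still open and pointing out past the spindle's free end; then press the ring over the end of the spindle until it snaps shut underneath. Work gently - the spindle is loose in its bearings and neither it nor the wire should be forced - and leave the plain pin and everything else on the bench where it is.

Things in the scene. Friction and masses are not known exactly. Their poses are not given: they have to be found in the camera images.
- linchpin: Upright steel linchpin, about 100 g, in an end hole of the block. Origin: centre of the underside of its collar (18 mm diameter, 4 mm high), z up. Below it a round shank 10 mm thick, 32 mm long, nose rounded down to a 7 mm flat. Above it a flat-sided tongue to grip, 12 mm along y, 16 mm along x, top at 30 mm. A wire ring hinged along y, 8 mm above the origin, lies open toward the pin's -x.
- tongue (a point): Where to grip the linchpin: middle of its tongue, 21 mm above its origin; fingers on the flats (+y and -y sides). The open ring's wire reaches 10 mm above the pin's origin: keep fingertips at least 11 mm above the origin. Touch the nose down slowly (about 10 mm/s) and never press the pin with more than 20 N.
- wire_ring (a joint): Angle of the linchpin's springy wire ring: 0 = open (level, toward the pin's -x; starts here), 1.571 = shut (hanging down along the shank). Dead centre at 0.79: before it the ring springs back open, beyond it it snaps shut by itself. Pressing the bow over takes about 1 to 3 N.
- ring_bow (a point): Far point (bow) of the wire ring, centre of its 4 mm wire, 42 mm from the hinge; the ring is round, about 46 mm wide outside. Closed fingers laid on the bow and pressed down along its arc, clear of the spindle's end, to some 32 mm below the hinge, carry it past dead centre; pressed farther inside they may pass through the ring.
- idler_stand: Aluminium stand bolted to the bench, base 110 x 100 x 10 mm, two cheeks 105 mm high, blue grooved wheel between them (top 121 mm high). Origin: centre of the base's underside, z up. The spindle runs along x, 85 mm high; its free end, toward the stand's -x (robot side), is a steel square 22 mm wide and high with a vertical 12 mm cross hole right through.
- hole_mark (a point): Fixed to the stand, its axes: mouth of the cross hole if the spindle were centred, on the square's top face, 96 mm high, 83 mm toward -x of the stand's origin. The square ends 16 mm either side of the hole (air in front, round shaft behind). The loose spindle is not measured: it stands up to 16 mm off along x and turned up to 0.12 rad about x; it slides at about 2 N. A nose within 2 mm of the hole enters and draws the spindle into line.
- pin_block: Wooden block, 50 x 150 x 42 mm, fixed, with three upright 12 mm through holes along its y, at -45, 0 and +45 mm. Origin: centre of its underside. The linchpin stands in one end hole, the plain pin in the other; lifting a pin 32 mm clears it.
- spare_pin: Plain pin without a ring: same shank and collar (origin under the collar), dark waisted round knob up to 28 mm above. Leave it in the block.
- yellow_meter: Yellow hand meter, 85 x 50 x 32 mm, lying. Bystander; origin under its centre.
- tape_orange: Roll of orange tape, 70 mm diameter, 20 mm high, lying flat. Bystander; origin under its centre.
- v_block: Black V-block, 32 x 50 x 26 mm, lying V up. Bystander; origin under its centre.

How it is judged:
On the way, in this order (a step that is already met when the one before it is completed fails the run):
1. the linchpin is drawn clear of the block (height (world z) of linchpin above 0.08 m), for 0.1 s.
2. the pin is through the cross hole, collar on the spindle, its ring still open and pointing out past the spindle's free end (z of linchpin in the frame of hole_mark between -0.003 and 0.003 m and horizontal distance between linchpin and hole_mark below 0.02 m and value of joint wire_ring below 0.4 rad and x of ring_bow in the frame of hole_mark below -0.014 m), for 0.2 s.
At the end, for the whole second after the job is handed in: The linchpin stands through the spindle's cross hole with its collar on the spindle (origin within 3 mm of the height of hole_mark and within 20 mm of it level), its ring snapped shut (joint above 1.4 rad) round the spindle (pin's x axis within 0.4 rad of the stand's), at rest and released (z of linchpin in the frame of hole_mark between -0.003 and 0.003 m and horizontal distance between linchpin and hole_mark below 0.02 m and value of joint wire_ring above 1.4 rad and angle between the x axis of linchpin and the x axis of idler_stand, either way round below 0.4 rad and linear speed of linchpin below 0.02 m/s); the robot touches nothing.
It fails at once if the linchpin is forced against the spindle or stand (more than 30 N) (contact force between linchpin and idler_stand above 30 N).
It fails at once if the robot bears on the stand or spindle itself (more than 20 N) (contact force between the arm and idler_stand above 20 N).
It fails at once if the plain pin is pulled or knocked (moved more than 8 mm) (distance of spare_pin from where it was at the start of the episode above 0.008 m).
It fails at once if the meter, tape or V-block is disturbed (moved more than 15 mm) (distance of any of yellow_meter, tape_orange, v_block from where it was at the start of the episode above 0.015 m).
It also fails if it takes over 64 s, if anything falls off the work surface, if the arm or the gripper's body presses on something with over 40 N, if the wrist force passes 120 N, or if a joint passes its speed limit or range.

ROBOT

A 6-joint arm with a two-finger parallel gripper is mounted at the origin on a cart in front of the work surface, level with it; the furniture and walls round the work are solid. World frame = base frame: x ahead of the robot, y to its left, z up, the work surface at z = 0. Lengths are in m, angles in rad, forces in N, time in s.
With the tool pointing down it reaches from about 0.3 to 0.825 m from the base axis. Payload 5.4 kg.
Tool frame: the origin (TCP) lies at the very end of the fingers, on their centre line; the grasp point (between the pads) lies 19 mm behind it; z points along the fingers, x is the direction in which the jaws open and shut, and the axes are right-handed (so a half turn about z gives the same grasp; the last joint's range is limited). The gripper opens to 92 mm and grips with 3 to 60 N. Pads are 20 mm wide; open, the fingers measure 128 mm over their backs; the gripper's body (75 mm by 189 mm) begins 69 mm behind the grasp point.
Start: joints at [-1.428, 0.158, 1.597, -0, 1.386, -0.21], TCP at [0.199, -0.54, 0.215] pointing down, gripper open.
Joint ranges: [-2.91, 2.91], [-0.94, 2.29], [0.18, 2.7], [-1.29, 4.43], [0.17, 2.64], [-3, 3]. Speed limits (rad/s): [2.57, 2.57, 3.14, 3.14, 3.14, 3.14].

INTERFACE

Orientations are given as a rotation vector (axis times angle).
In Python, from workcell import bot gives the robot as it stands. Calls block until the motion is done:
- bot.goto(position, orientation): joint-space move of the TCP to a pose.
- bot.line_to(position, rot=None, max_speed=0.15): straight line of the TCP; rot=None keeps the orientation; max_speed is the mean speed in m/s.
- bot.set_joints(angles): joint-space move.
- bot.set_gripper(opening, newtons=None): opening from 0.0 (shut) to 1.0 (fully open); newtons is the grip in N (None keeps the last); returns when the fingers have stopped.
- bot.hold(seconds).
- bot.inverse_kinematics(position, orientation): joint angles nearest the present ones, or None.
- bot.read_camera(name): name is "scene" or "top"; returns a dict with "pixels" (384x512x3 uint8, blue, green, red), "fx", "fy", "cx", "cy" (pixels), "k1" (the pictures are not rectified: a ray, as slopes to the right and down, at radius r is drawn at 1 + k1 r^2 times it, then the intrinsics apply), "R" (3x3) and "t" (3): a world point X has camera coordinates R X + t. Camera axes: x right, y down, z forward; pixel columns grow to the right and rows downward; lengths in m; the calibration is good to about 2 mm. A picture is of the moment at which its call begins. There is no depth.
A pose or a line that the arm cannot do raises bot.MotionError and nothing moves.
- bot.job_done(): hands the job in, once; it reports no verdict.
Readings, each from a call of its own:
- bot.current_clock(): time.
- bot.current_joints(): joint angles.
- bot.current_joint_vel(): joint speeds.
- bot.current_effort(): joint torques, N m.
- bot.current_ee_pos(): TCP position.
- bot.current_tool_rot(): TCP orientation.
- bot.current_contact_force(): force on the tool from outside, world axes, zero at the start.
- bot.current_ft_torque(): the same for the moment, N m.
- bot.current_opening(): opening from 0.0 (shut) to 1.0 (fully open).
Only numpy, scipy, OpenCV 4.12 (cv2) and the standard library are available. Lean on these libraries where they do the work, as an engineer would, in place of code of your own. Each camera call takes 0.05 s, during which the arm holds its last target.

## Working session

There is one attempt and no reset: what is moved stays moved. The work goes in short steps, each a Python script; the robot and the scene stay as the last script left them, time stands still between calls to the robot, and variables do not carry over. Pictures are saved under pics/ and viewed, and the job is handed in when it is done.

```bash
ls; mkdir -p pics; python3 - <<'E'
from workcell import bot
import cv2,numpy as np
for n in("scene","top"):
    c=bot.read_camera(n); cv2.imwrite(f"pics/{n}0.png",c["pixels"])
    np.savez(f"{n}0.npz",**c)
    print(n,c["fx"],c["fy"],c["cx"],c["cy"],c["k1"],c["R"],c["t"],-np.array(c["R"]).T@c["t"])
print(bot.current_clock(),bot.current_ee_pos(),bot.current_tool_rot())
E
```

```text
pics
scene 387.2890498310503 387.2890498310503 254.94472635578455 182.30202539254358 -0.10091441221698431 [[ 0.99894998  0.04173971 -0.01888757]
 [ 0.01769793 -0.73183439 -0.68125268]
 [-0.04225786  0.68020308 -0.73180465]] [-0.59411218  0.22786821  0.86079607] [ 0.62583095 -0.39395627  0.77394907]
top 480.0246021927123 480.0246021927123 247.55049424342434 184.32797189585602 -0.06042170654908331 [[-0.02699853 -0.99963135  0.00287073]
 [-0.98470338  0.02610062 -0.17227305]
 [ 0.17213461 -0.00747794 -0.98504505]] [0.25482282 0.61248786 0.9090137 ] [0.45352599 0.24554012 1.00020307]
0.1 [ 0.19857278 -0.53902706  0.21371584] [-2.57578870e+00  1.79644326e+00  1.86321662e-03]
```

View pics/scene0.png

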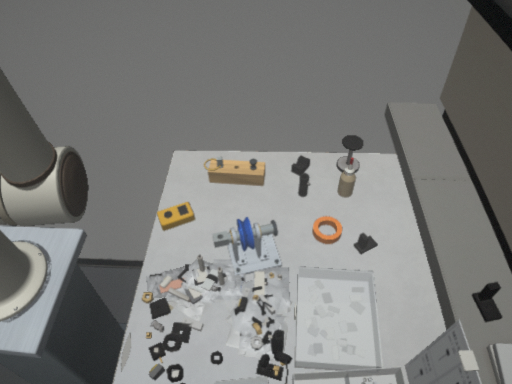

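View pics/top0.png

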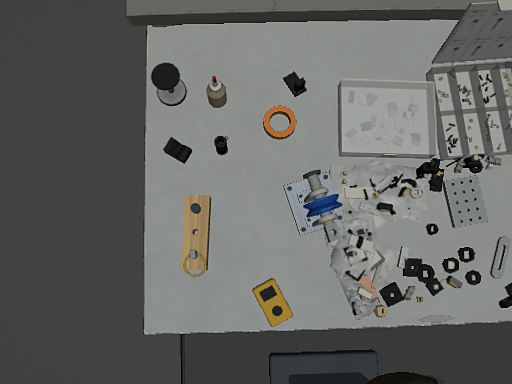

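The block with the linchpin (ring near top-view (195,265)), the spare pin (195,208) and the stand (320,205) are visible. I'll zoom in on them.

```bash
python3 - <<'E'
import cv2,numpy as np
t=cv2.imread("pics/top0.png"); s=cv2.imread("pics/scene0.png")
def crop(im,x,y,w,h,k,n): cv2.imwrite(n,cv2.resize(im[y:y+h,x:x+w],None,fx=k,fy=k,interpolation=cv2.INTER_CUBIC))
a=cv2.resize(t[185:285,165:235],None,fx=6,fy=6,interpolation=cv2.INTER_CUBIC)
b=cv2.resize(t[160:250,275:350],None,fx=6,fy=6,interpolation=cv2.INTER_CUBIC)
cv2.imwrite("pics/ta.png",a[:600]);cv2.imwrite("pics/tb.png",b)
crop(s,195,145,85,50,8,"pics/sa.png");crop(s,205,210,85,65,8,"pics/sb.png")
E
```

```text
(no output)
```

View pics/ta.png

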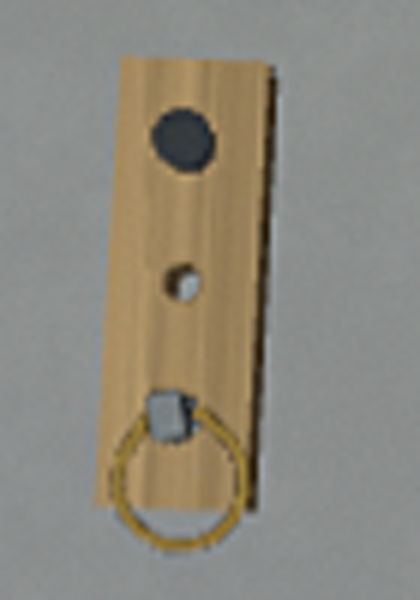

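View pics/tb.png

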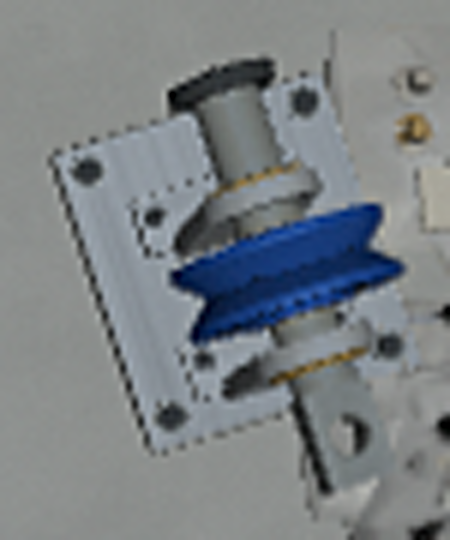

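View pics/sa.png

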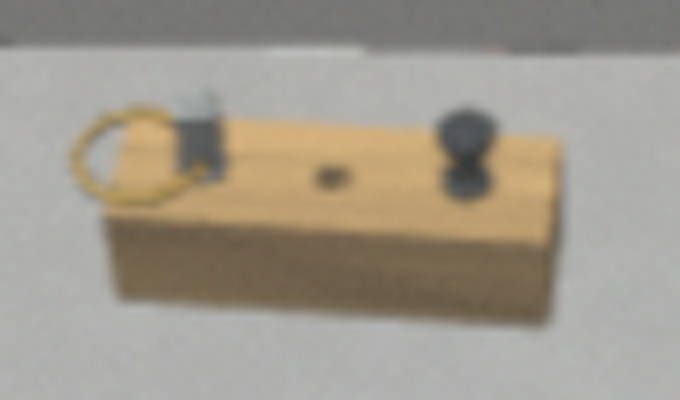

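View pics/sb.png

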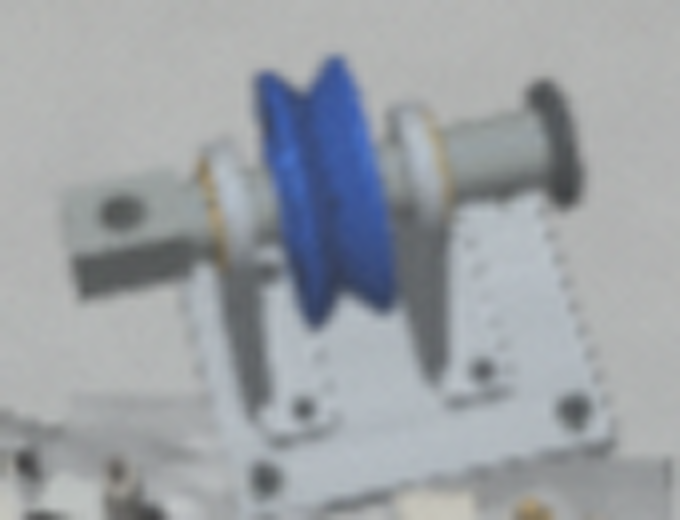

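```bash
cat > h.py <<'E'
import numpy as np, cv2
from scipy.spatial.transform import Rotation as Rn
def K(c): return np.array([[c["fx"],0,c["cx"]],[0,c["fy"],c["cy"]],[0,0,1.]])
def D(c): # exact polynomial 1+k1 r^2
    return np.array([float(c["k1"]),0,0,0,0])
def ray(c,uv):
    p=cv2.undistortPoints(np.array([[uv]],float),K(c),D(c))[0,0]
    R=np.array(c["R"]); o=-R.T@np.array(c["t"]); return o,R.T@np.array([*p,1.])
def atz(c,uv,z):
    o,d=ray(c,uv); return o+d*(z-o[2])/d[2]
def tri(c1,u1,c2,u2):
    o1,d1=ray(c1,u1);o2,d2=ray(c2,u2);d1/=np.linalg.norm(d1);d2/=np.linalg.norm(d2)
    s=np.linalg.lstsq(np.c_[d1,-d2],o2-o1,rcond=None)[0]
    a=o1+s[0]*d1;b=o2+s[1]*d2; return (a+b)/2,np.linalg.norm(a-b)
def proj(c,X):
    R=np.array(c["R"]);return cv2.projectPoints(np.atleast_2d(np.array(X,float)),cv2.Rodrigues(R)[0],np.array(c["t"],float),K(c),D(c))[0][:,0]
def cr(x0,y0,k,p): return ((p[0]+.5)/k-.5+x0,(p[1]+.5)/k-.5+y0)
E
python3 - <<'E'
from h import *
np.set_printoptions(precision=4,suppress=True)
T=np.load("top0.npz");S=np.load("scene0.npz")
A=lambda *p:cr(165,185,6,p);B=lambda *p:cr(275,160,6,p);SA=lambda *p:cr(195,145,8,p);SB=lambda *p:cr(205,210,8,p)
print("tongue top",atz(T,A(169,416),.072))
print("bow",atz(T,A(180,546),.050), "ring L",atz(T,A(117,480),.05),"R",atz(T,A(243,480),.05))
print("block corners",[atz(T,A(*p),.042)[:2] for p in((121,58),(268,64),(247,510),(95,505))])
print("holes mid",atz(T,A(183,283),.042),"scene",atz(S,SA(333,178),.042))
print("knob",atz(T,A(185,140),.070))
print("tongue scene base", atz(S,SA(197,100),.072))
print("base corners",[atz(T,B(*p),.010)[:2] for p in((53,153),(320,75),(150,452))])
print("bolts top",[atz(T,B(*p),.010)[:2] for p in((88,170),(304,100),(172,416),(388,345))])
print("bolts sc",[atz(S,SB(*p),.010)[:2] for p in((266,480),(575,410),(303,408),(482,370))])
print("bolts in",[atz(T,B(*p),.010)[:2] for p in((154,216),(204,358))])
print("hole top",atz(T,B(350,433),.096),"sc",atz(S,SB(122,212),.096),tri(T,B(350,433),S,SB(122,212)))
print("base front scene corners",[atz(S,SB(*p),.010)[:2] for p in((612,438),)])
E
```

```text
tongue top [0.4831 0.3472 0.072 ]
bow [0.4417 0.3464 0.05  ] ring L [0.4635 0.3668 0.05  ] R [0.4625 0.3257 0.05  ]
block corners [array([0.604 , 0.3657]), array([0.6006, 0.3162]), array([0.4528, 0.3252]), array([0.4556, 0.3751])]
holes mid [0.5278 0.3454 0.042 ] scene [0.5308 0.342  0.042 ]
knob [0.5721 0.3414 0.07  ]
tongue scene base [0.4868 0.3474 0.072 ]
base corners [array([0.623, 0.163]), array([0.6483, 0.0679]), array([0.518 , 0.1337])]
bolts top [array([0.6166, 0.151 ]), array([0.6395, 0.0741]), array([0.5301, 0.1256]), array([0.5525, 0.0496])]
bolts sc [array([0.5545, 0.0484]), array([0.6408, 0.0737]), array([0.5634, 0.072 ]), array([0.614 , 0.0862])]
bolts in [array([0.5998, 0.1287]), array([0.5498, 0.1136])]
hole top [0.5165 0.0802 0.096 ] sc [0.5184 0.0782 0.096 ] (array([0.5174, 0.0799, 0.0933]), np.float64(0.0013417576589279565))
base front scene corners [array([0.6512, 0.0648])]
```

```bash
cat >> h.py <<'E'
def down(yaw,flip=1):  # jaws along pin y for pin yaw
    return (Rn.from_euler('z',yaw+flip*np.pi/2)*Rn.from_euler('x',np.pi)).as_rotvec()
E
python3 - <<'E'
from h import *
from workcell import bot
np.set_printoptions(precision=4,suppress=True)
for f in(1,-1):
    print(f,bot.inverse_kinematics([.484,.347,.2],down(.02,f)),bot.inverse_kinematics([.517,.08,.2],down(.275,f)))
T=np.load("top0.npz");S=np.load("scene0.npz")
# overlay model check
c,s=np.cos(.275),np.sin(.275); O=np.array([.5847,.1001,0]);M=np.array([[c,-s,0],[s,c,0],[0,0,1]])
sp=[O+M@np.array(p) for p in [(-55,-50,10),(55,-50,10),(55,50,10),(-55,50,10)] for p in [np.array(p)/1000]]
h0=np.array([.5170,.0795,.096]); sq=[h0+M@np.array([a,b,0]) for a,b in((-.016,-.011),(.016,-.011),(.016,.011),(-.016,.011))]
pin=np.array([.484,.347,.042]);y=.02;P=np.array([[np.cos(y),-np.sin(y),0],[np.sin(y),np.cos(y),0],[0,0,1]])
tg=[pin+P@np.array([a,b,.030]) for a,b in((-.008,-.006),(.008,-.006),(.008,.006),(-.008,.006))]
rg=[pin+P@np.array([-.021+.021*np.cos(t),.021*np.sin(t),.008]) for t in np.linspace(0,6.28,30)]
k=5
for n,C,w in(("top",T,[(165,185,80,95),(275,160,90,90)]),("scene",S,[(195,145,85,50),(205,210,85,65)])):
    im=cv2.resize(cv2.imread(f"pics/{n}0.png"),None,fx=k,fy=k,interpolation=cv2.INTER_CUBIC)
    for q in(sp,sq,tg,rg): cv2.polylines(im,[np.int32((proj(C,q)+.5)*k)],True,(0,0,255),1)
    ims=[im[b*k:(b+h)*k,a*k:(a+ww)*k] for a,b,ww,h in w]
    H=max(i.shape[0] for i in ims); o=np.hstack([cv2.copyMakeBorder(i,0,H-i.shape[0],0,0,cv2.BORDER_CONSTANT) for i in ims])
    if o.shape[1]>800:o=cv2.resize(o,None,fx=800/o.shape[1],fy=800/o.shape[1])
    cv2.imwrite(f"pics/ov_{n}.png",o)
E
```

```text
1 [ 0.4193  0.2216  1.5538 -0.      1.3662 -1.1715] [-0.0777  0.0352  1.7587  0.      1.3477 -1.9235]
-1 [0.4193 0.2216 1.5538 0.     1.3662 1.9701] [-0.0777  0.0352  1.7587 -0.      1.3477  1.2181]
```

View pics/ov_top.png

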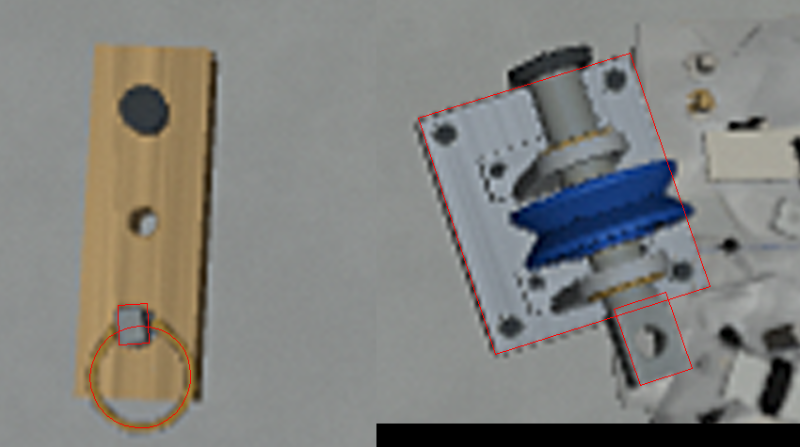

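View pics/ov_scene.png

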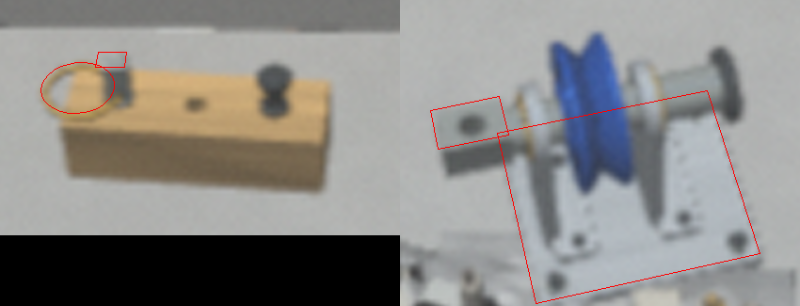

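The overlay fits in the top view. The scene view sits 2–3 mm toward +x, which is within calibration error, so I'll split the difference and go for the grasp.

```bash
python3 - <<'E'
from h import *
from workcell import bot
np.set_printoptions(precision=4,suppress=True)
r=down(.02,1)
bot.goto([.485,.347,.16],r)
c=bot.read_camera("top");cv2.imwrite("pics/t1.png",cv2.resize(c["pixels"][170:300,130:260],None,fx=4,fy=4))
c=bot.read_camera("scene");cv2.imwrite("pics/s1.png",cv2.resize(c["pixels"][90:210,150:300],None,fx=5,fy=5))
print(bot.current_clock(),bot.current_ee_pos(),bot.current_contact_force(),bot.current_opening())
E
```

```text
3.4583 [0.4854 0.3465 0.16  ] [-0.4511 -0.1568 -0.5673] 1.0050855690542837
```

View pics/t1.png

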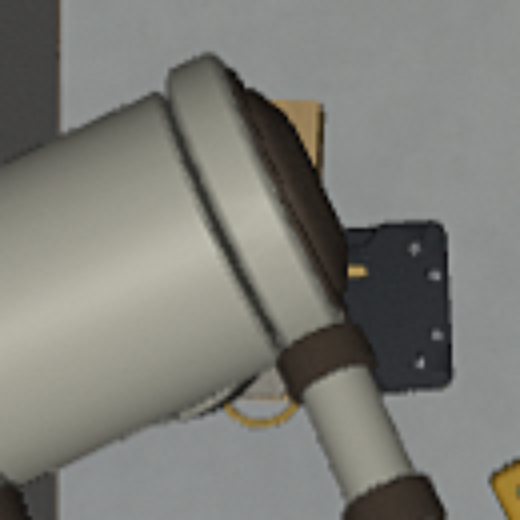

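View pics/s1.png

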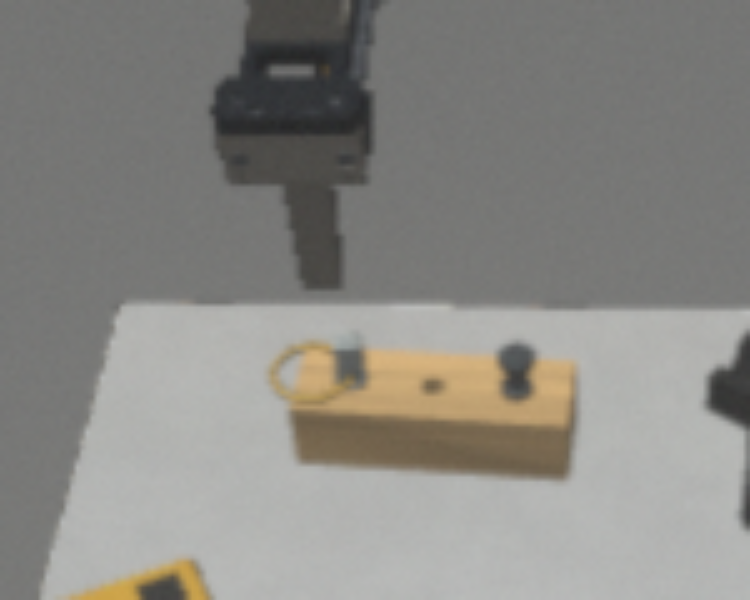

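```bash
python3 - <<'E'
from h import *
S=np.load("scene0.npz")
for y in(-.064,-.046):
  for dx in(-.010,.010):
    print(y,dx,((proj(S,[.4854+dx,.3465+y,.160])[0]-[150,90])+.5)*5-.5)
E
```

```text
-0.064 -0.01 [293.70980186 295.85903012]
-0.064 0.01 [335.59266888 296.37018612]
-0.046 -0.01 [298.39126482 270.68104746]
-0.046 0.01 [339.72116641 271.1519829 ]
```

The fingertip appears about 4 mm right of where it should be in the scene view. So the scene camera is the biased one, and I'll trust the top camera (pin x ≈ 0.483).

```bash
python3 - <<'E'
from h import *
from workcell import bot
np.set_printoptions(precision=4,suppress=True)
bot.line_to([.4835,.347,.10],max_speed=.1)
bot.line_to([.4835,.347,.0545],max_speed=.05)
print(bot.current_ee_pos(),bot.current_contact_force())
c=bot.read_camera("scene");a=cv2.resize(c["pixels"][110:200,180:290],None,fx=6,fy=6)
bot.set_gripper(0.0,20)
print(bot.current_opening()*92,bot.current_contact_force(),bot.current_clock())
c=bot.read_camera("scene");cv2.imwrite("pics/s2.png",cv2.resize(c["pixels"][110:200,180:290],None,fx=6,fy=6))
cv2.imwrite("pics/s2a.png",a)
E
```

```text
[0.4838 0.3472 0.0549] [ 0.4052  0.6666 -0.1217]
11.342024063944535 [ 0.7737  4.0546 -1.323 ] 6.5
```

View pics/s2.png

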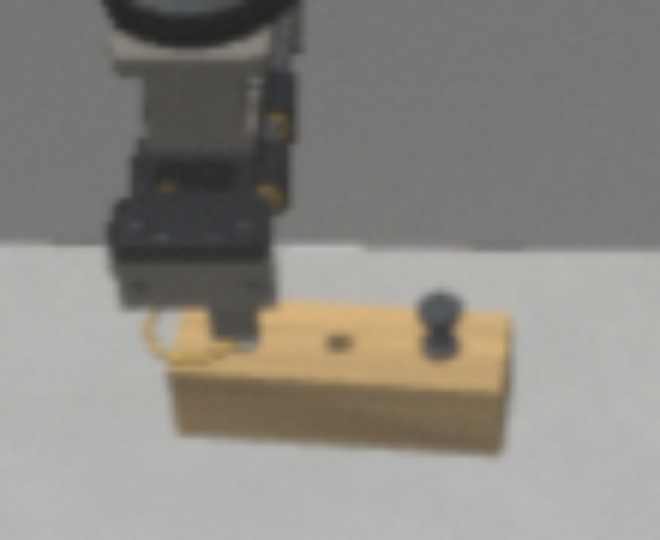

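```bash
python3 - <<'E'
from h import *
from workcell import bot
np.set_printoptions(precision=4,suppress=True)
p=np.array(bot.current_ee_pos())
bot.line_to([p[0],.348,.056],max_speed=.02); print(bot.current_contact_force())
bot.line_to([p[0],.348,.095],max_speed=.04); print(bot.current_contact_force())
bot.line_to([p[0],.348,.20],max_speed=.15); print(bot.current_contact_force(),bot.current_opening()*92)
bot.goto([.516-.04*0,.080,.20],down(.275,1))
print(bot.current_ee_pos(),bot.current_contact_force(),bot.current_opening()*92,bot.current_clock())
for n in("scene","top"):
    c=bot.read_camera(n);np.savez(n+"3.npz",**c);cv2.imwrite(f"pics/{n}3.png",c["pixels"])
s=cv2.imread("pics/scene3.png");cv2.imwrite("pics/s3.png",cv2.resize(s[150:270,170:290],None,fx=5,fy=5,interpolation=cv2.INTER_CUBIC))
s=cv2.imread("pics/top3.png");cv2.imwrite("pics/t3.png",cv2.resize(s[150:270,270:390],None,fx=5,fy=5,interpolation=cv2.INTER_CUBIC))
E
```

```text
[-1.0049  2.8103 -1.6293]
[ 0.3339  0.1727 -1.5642]
[-0.0875 -0.621  -1.7494] 12.007547464035067
[0.5158 0.0807 0.1995] [-1.2434  0.3483 -1.0534] 11.53231771037523 9.825
```

View pics/s3.png

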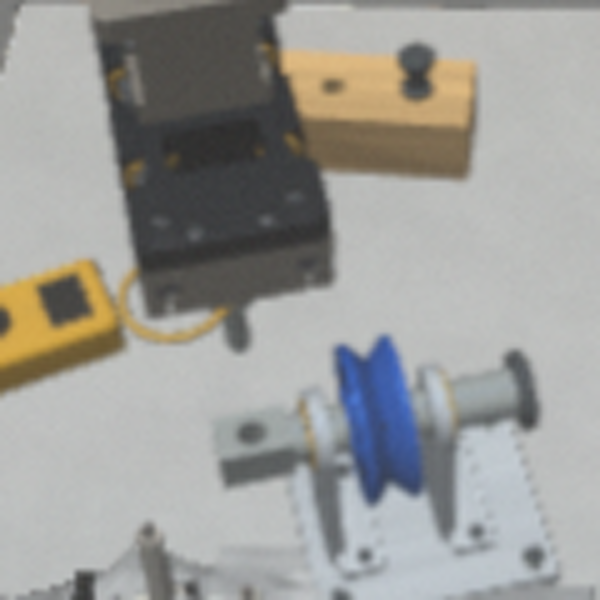

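View pics/t3.png

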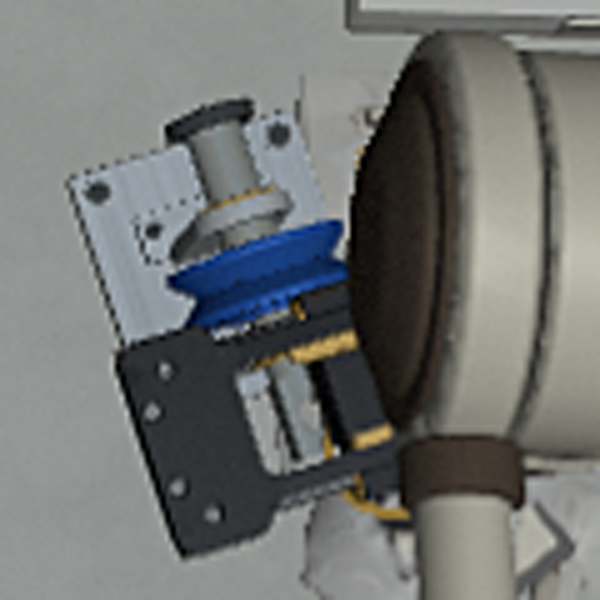

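```bash
python3 - <<'E'
from h import *
from workcell import bot
np.set_printoptions(precision=4,suppress=True)
bot.line_to([.516,.080,.153],max_speed=.1)
p=bot.current_ee_pos();print(p,bot.current_contact_force(),bot.current_clock())
c=bot.read_camera("scene");np.savez("scene4.npz",**c)
im=cv2.resize(c["pixels"][200:270,195:285],None,fx=8,fy=8,interpolation=cv2.INTER_CUBIC)
oz=p[2]-.0125
def cyl(r,z): 
    return [[p[0]+r*np.cos(t),p[1]+r*np.sin(t),z] for t in np.linspace(0,6.28,24)]
cv2.imwrite("pics/s4.png",im)
for r,z in((.0035,oz-.032),(.005,oz-.027),(.005,oz-.01),(.006,.096)):
    cv2.polylines(im,[np.int32((proj(c,cyl(r,z))-[195,200]+.5)*8)],True,(0,0,255) if z!=.096 else (0,255,0),1)
cv2.imwrite("pics/s4o.png",im)
E
```

```text
[0.5162 0.0801 0.1533] [ 0.4266 -0.2391 -0.9438] 10.5417
```

View pics/s4.png

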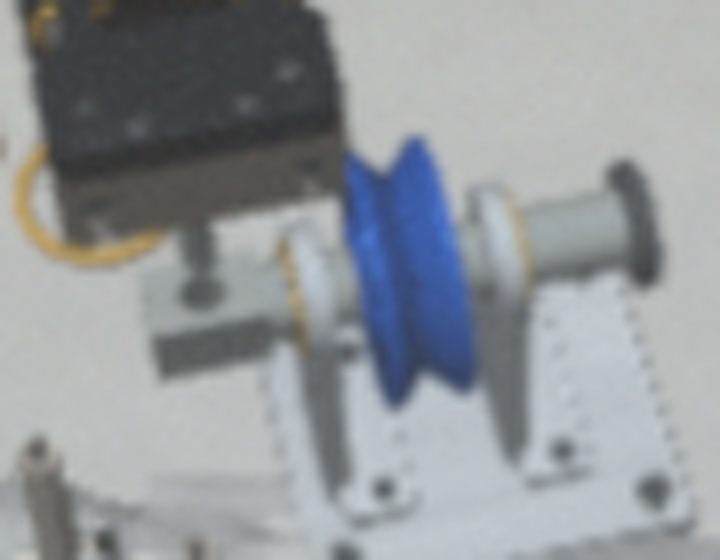

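View pics/s4o.png

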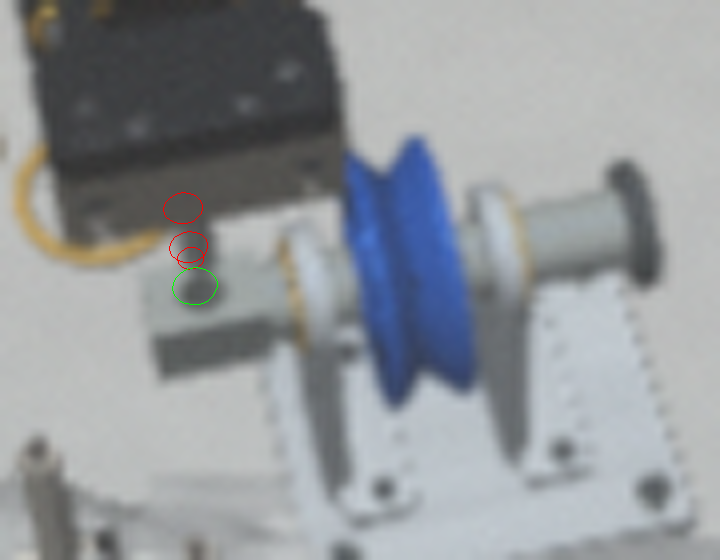

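```bash
python3 - <<'E'
from h import *
a=np.load("scene0.npz")["pixels"];b=np.load("scene4.npz")["pixels"]
print(a[224:246,212:230].mean(2).astype(int));print(b[224:246,212:230].mean(2).astype(int))
E
```

```text
[[180 179 177 178 178 179 180 178 180 181 181 182 180 179 180 182 182 182]
 [181 178 178 179 179 179 179 180 181 181 181 180 180 181 182 182 181 182]
 [180 179 177 177 178 179 178 179 181 182 181 181 180 181 183 182 182 181]
 [180 178 177 177 178 177 178 179 179 181 181 183 182 183 180 181 182 179]
 [178 178 178 176 178 178 180 180 181 179 182 181 182 181 181 181 179 172]
 [179 177 176 175 177 179 178 179 181 180 179 180 179 182 182 180 179 167]
 [177 177 177 178 178 177 178 178 181 182 179 179 176 176 176 178 177 157]
 [178 177 175 176 176 177 176 175 176 174 173 168 166 164 166 173 170 144]
 [175 176 174 173 171 170 166 166 162 160 160 159 159 158 159 164 156 135]
 [172 167 164 163 162 157 156 151 152 153 155 157 156 157 156 152 148 148]
 [166 161 158 158 156 150 139 128 122 129 140 149 155 156 156 156 154 155]
 [167 157 156 155 154 135 106  91  93 100 117 142 156 156 155 157 156 155]
 [164 153 157 155 149 123  90  87  88  96 109 135 151 155 154 156 158 155]
 [163 150 153 155 148 126  94  90  93  98 117 141 154 155 157 155 155 154]
 [166 154 155 156 153 141 122 110 110 121 137 152 
[... 1501 characters left out ...]
160 163 163 161 164 163]
 [172 156 162 162 153 129  96  90  93 101 119 149 161 163 164 163 162 159]
 [176 163 162 161 160 149 126 114 114 123 146 160 164 163 159 156 154 151]
 [175 162 164 163 163 161 156 148 145 148 153 152 151 146 136 126 128 135]
 [177 167 164 164 162 159 152 148 143 136 124 117 112 103 100  94 102 115]
 [183 168 149 145 142 130 117 112 103  97  94  93  92  92  89  90  93  99]
 [185 162 120 104  99  93  95  91  91  91  91  89  92  90  89  94  96 117]
 [185 163 119  94  93  91  91  90  93  92  92  88  92  91  92  95 111 145]
 [186 167 127  94  91  92  88  92  92  91  91  95  99  96 107 116 132 163]
 [188 177 142  97  94  95  95  94  98 103 111 123 136 144 150 154 163 180]]
```

Comparing nose and hole in the same camera gives nose column 219.9 against hole column 219.9. Allowing for perspective on the way down, that asks for about −1 mm in x. Next is a guarded descent.

```bash
cat > desc.py <<'E'
from h import *
from workcell import bot
np.set_printoptions(precision=4,suppress=True)
def desc(x,y,z0,z1,step=.0015,lim=4,sp=.01):
    f0=None
    z=z0
    while z>z1-1e-6:
        bot.line_to([x,y,z],max_speed=sp)
        f=np.array(bot.current_contact_force())
        if f0 is None:f0=f
        print(round(z,4),np.array(bot.current_ee_pos())[2].round(4),f-f0,round(bot.current_clock(),2))
        if np.linalg.norm(f-f0)>lim: return False,z
        z-=step
    return True,z
E
python3 - <<'E'
from desc import *
bot.line_to([.5152,.0802,.146],max_speed=.05)
bot.hold(.1)
print(desc(.5152,.0802,.145,.133))
E
```

```text
0.145 0.145 [0. 0. 0.] 11.23
0.1435 0.1434 [ 0.1576  0.3197 -0.5277] 11.53
0.142 0.1419 [-0.0782  0.686   0.8759] 11.83
0.1405 0.1404 [ 0.8015 -0.4267 -0.0791] 12.13
0.139 0.1389 [ 0.0017 -0.4911 -0.1446] 12.43
0.1375 0.1374 [ 0.6147 -0.2106 -0.0193] 12.73
0.136 0.1359 [0.1767 0.2269 0.5707] 13.03
0.1345 0.1344 [ 1.2775 -0.0373  0.8095] 13.33
0.133 0.1329 [0.302  0.9996 0.4179] 13.63
(True, 0.13149999999999998)
```

```bash
python3 - <<'E'
from desc import *
c=bot.read_camera("scene")
cv2.imwrite("pics/s5.png",cv2.resize(c["pixels"][200:270,195:285],None,fx=8,fy=8,interpolation=cv2.INTER_CUBIC))
E
```

```text
(no output)
```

View pics/s5.png

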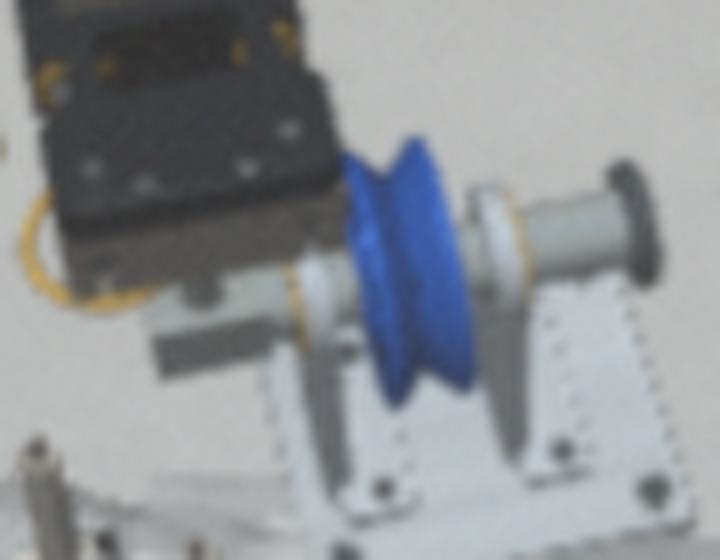

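The shank is in the hole and the spindle hasn't moved. I'll carry on down until the collar touches.

```bash
python3 - <<'E'
from desc import *
ok,z=desc(.5152,.0802,.1315,.114,step=.0025,lim=5,sp=.012)
if ok: print(desc(.5152,.0802,.113,.105,step=.001,lim=3,sp=.01))
c=bot.read_camera("scene")
cv2.imwrite("pics/s6.png",cv2.resize(c["pixels"][200:270,195:285],None,fx=8,fy=8,interpolation=cv2.INTER_CUBIC))
E
```

```text
0.1315 0.1314 [0. 0. 0.] 13.96
0.129 0.1289 [-0.7526  0.4095 -0.137 ] 14.32
0.1265 0.1264 [-0.0036  0.4325  0.163 ] 14.68
0.124 0.1239 [-0.8277  0.3905 -0.179 ] 15.03
0.1215 0.1214 [-0.7506  1.225  -0.5569] 15.39
0.119 0.1189 [-1.0425  0.7029  0.1255] 15.75
0.1165 0.1164 [ 0.7805 -0.6755 -0.6918] 16.11
0.114 0.1139 [ 0.4768  0.3186 -0.585 ] 16.47
0.113 0.1129 [0. 0. 0.] 16.72
0.112 0.1119 [-0.2783  0.1621 -0.2911] 16.97
0.111 0.1109 [-0.1824  0.9653  0.0965] 17.22
0.11 0.1099 [-0.1201  1.3076 -0.518 ] 17.47
0.109 0.1089 [-1.0068  0.8261  0.115 ] 17.72
0.108 0.1085 [-0.7817  0.7233  3.5587] 17.97
(False, 0.108)
```

View pics/s6.png

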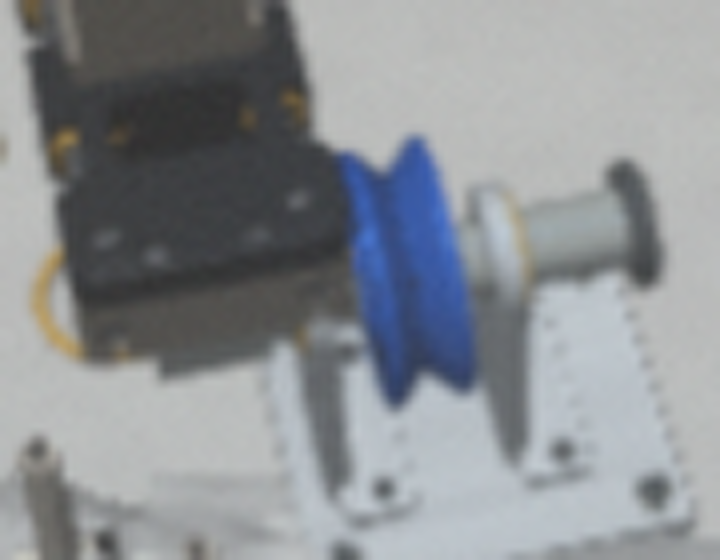

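The collar touched at 3.6 N at the expected height (origin about 0.096). Holding briefly, then releasing and looking.

```bash
python3 - <<'E'
from desc import *
bot.hold(.3)
bot.set_gripper(.4,20); print(bot.current_contact_force(),bot.current_opening())
bot.hold(.3)
p=bot.current_ee_pos()
bot.line_to([p[0],p[1],.145],max_speed=.05)
bot.line_to([p[0],p[1],.22],max_speed=.15)
bot.goto([.42,.05,.25],down(.275,1))
print(bot.current_clock())
for n in("scene","top"):
    c=bot.read_camera(n);np.savez(n+"7.npz",**c)
    a,b=((200,195),(220,280))[n=="top"] if 0 else ((195,195) if n=="scene" else (275,160))
    cv2.imwrite(f"pics/{n}7.png",cv2.resize(c["pixels"][b:b+95,a:a+95],None,fx=6,fy=6,interpolation=cv2.INTER_CUBIC))
E
```

```text
[-0.0604  0.3035  0.3058] 0.3982287583328581
21.2
```

View pics/scene7.png

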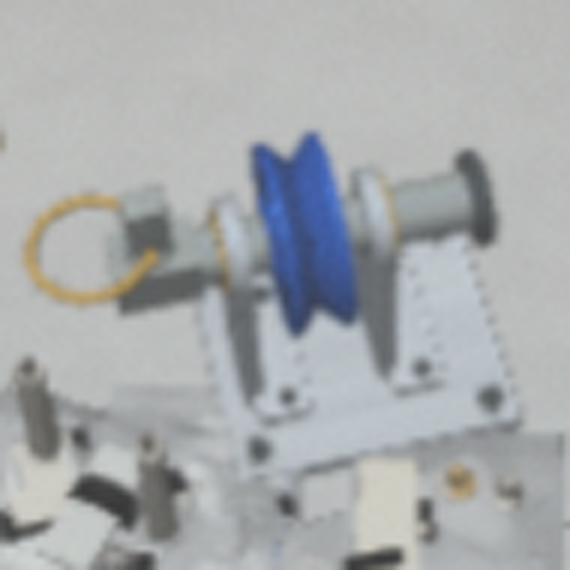

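View pics/top7.png

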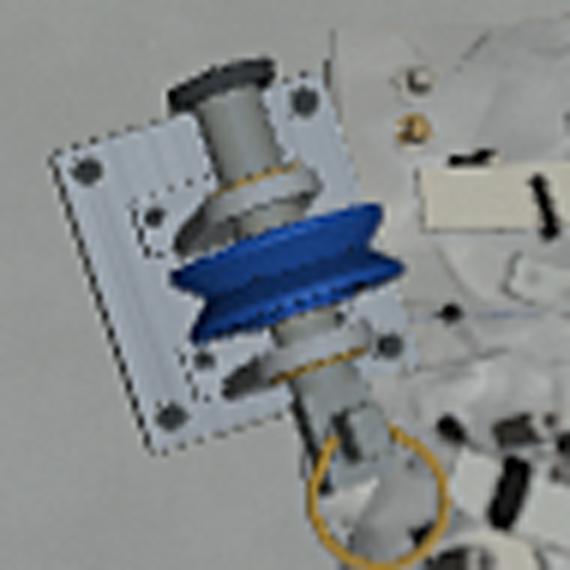

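The pin is seated with its ring open toward the free end: top-crop bow (383,565), tongue (367,432). I'll measure the ring.

```bash
python3 - <<'E'
from h import *
np.set_printoptions(precision=4,suppress=True)
T=np.load("top7.npz");S=np.load("scene7.npz")
b=lambda *p:cr(275,160,6,p);s=lambda *p:cr(195,195,6,p)
print(atz(T,b(384,565),.104),atz(T,b(313,497),.104),atz(T,b(447,490),.104),"tongue",atz(T,b(367,430),.126))
print("sc bow",atz(S,s(29,250),.104))
k=5
pin=np.array([.515,.0805,.096])
for yaw,col in((.275,(0,0,255)),(.22,(0,255,0))):
    M=Rn.from_euler('z',yaw)
    rg=pin+M.apply([[-.021+.021*np.cos(t),.021*np.sin(t),.008] for t in np.linspace(0,6.28,40)])
    tg=pin+M.apply([(a*.008,c*.006,.030) for a,c in((-1,-1),(1,-1),(1,1),(-1,1))])
    if yaw==.275: im=cv2.resize(T["pixels"],None,fx=k,fy=k,interpolation=cv2.INTER_CUBIC)
    for q in(rg,tg): cv2.polylines(im,[np.int32((proj(T,q)+.5)*k)],True,col,1)
cv2.imwrite("pics/ov7.png",im[210*k:265*k,310*k:365*k])
E
```

```text
[0.4749 0.0734 0.104 ] [0.4965 0.0943 0.104 ] [0.4974 0.0524 0.104 ] tongue [0.5152 0.0805 0.126 ]
sc bow [0.4766 0.0708 0.104 ]
```

View pics/ov7.png

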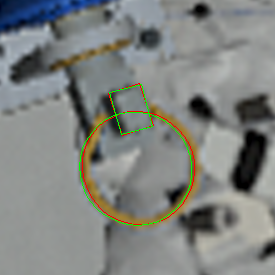

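```bash
python3 - <<'E'
from desc import *
yaw=.28;u=np.array([np.cos(yaw),np.sin(yaw)]);h=np.array([.515,.0802]);r=down(yaw,1)
off=.004
def P(th,dz=0): 
    q=h-u*(.042*np.cos(th)+off); return [q[0],q[1],.106-.042*np.sin(th)+dz]
bot.set_gripper(0,20)
bot.goto(P(0,.05),r)
bot.line_to(P(0,.006),max_speed=.08); bot.hold(.2)
f0=np.array(bot.current_contact_force());print(f0,bot.current_clock(),bot.current_opening())
for th in np.arange(0,.89,.08):
    bot.line_to(P(th),max_speed=.02)
    f=np.array(bot.current_contact_force())-f0
    print(round(th,2),f,np.array(bot.current_ee_pos()),round(bot.current_clock(),2))
    if np.linalg.norm(f)>8: print("STOP");break
c=bot.read_camera("scene");np.savez("scene8.npz",**c)
cv2.imwrite("pics/s8.png",cv2.resize(c["pixels"][195:290,175:290],None,fx=6,fy=6,interpolation=cv2.INTER_CUBIC))
E
```

```text
[-0.4648  0.2118  0.4858] 23.3667 0.0009157404074537073
0.0 [ 0.2704 -0.5566  0.0766] [0.4706 0.0675 0.1058] 23.82
0.08 [-0.336   0.0149  0.1465] [0.4711 0.0675 0.1027] 24.13
0.16 [ 1.0124 -0.1834  0.2118] [0.4714 0.0677 0.0993] 24.45
0.24 [ 1.1089 -0.1445  0.5994] [0.472  0.0678 0.0959] 24.77
0.32 [ 1.102  -0.1896  0.2698] [0.4728 0.0681 0.0926] 25.08
0.4 [ 0.8455 -0.3642  0.8665] [0.474  0.0684 0.0895] 25.4
0.48 [1.1957 0.3854 0.6442] [0.4753 0.0688 0.0865] 25.72
0.56 [ 1.3101 -0.7587  0.8593] [0.477  0.0693 0.0836] 26.03
0.64 [1.0169 0.4937 0.0514] [0.4788 0.0698 0.0808] 26.35
0.72 [1.2972 1.1967 0.3946] [0.4809 0.0704 0.0782] 26.67
0.8 [-0.8461 -0.9623 -0.2804] [0.4826 0.071  0.0755] 26.98
0.88 [-0.0053 -0.1253 -0.7883] [0.4853 0.0717 0.0734] 27.3
```

View pics/s8.png

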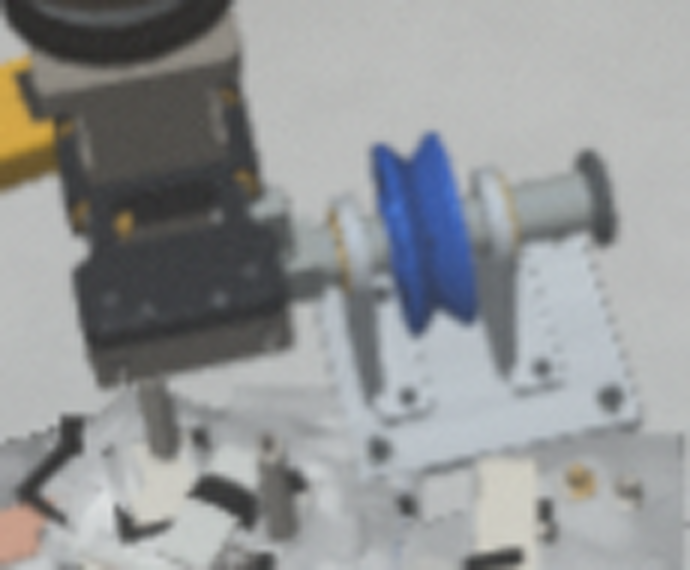

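```bash
python3 - <<'E'
from desc import *
yaw=.28;u=np.array([np.cos(yaw),np.sin(yaw)])
p=np.array(bot.current_ee_pos())
q=p[:2]-u*.03
bot.line_to([*q,p[2]+.004],max_speed=.06);bot.line_to([*q,.22],max_speed=.15)
bot.goto([.40,-.05,.28],down(yaw,1)); bot.hold(.5)
print(bot.current_clock(),bot.current_contact_force())
for n,a,b in(("scene",195,195),("top",275,160)):
    c=bot.read_camera(n);np.savez(n+"9.npz",**c)
    cv2.imwrite(f"pics/{n}9.png",c["pixels"]);cv2.imwrite(f"pics/{n}9c.png",cv2.resize(c["pixels"][b:b+95,a:a+95],None,fx=6,fy=6,interpolation=cv2.INTER_CUBIC))
E
```

```text
30.225 [-0.3703 -0.7532  0.498 ]
```

View pics/scene9c.png

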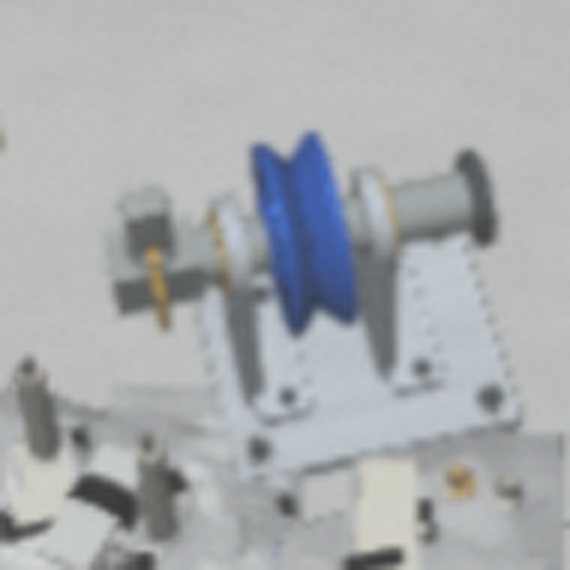

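View pics/top9c.png

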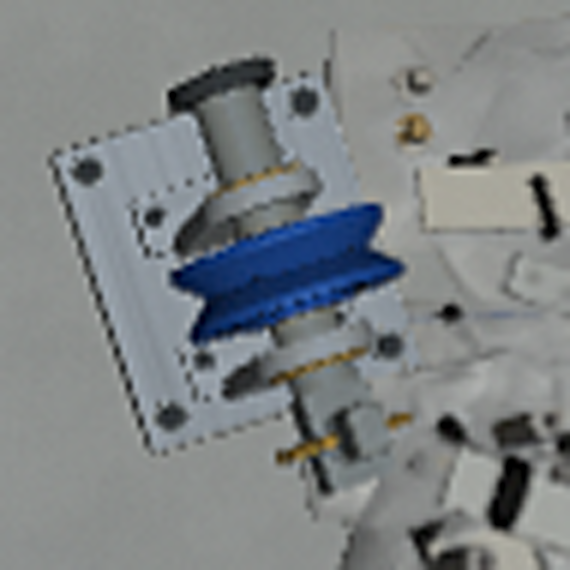

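View pics/scene9.png

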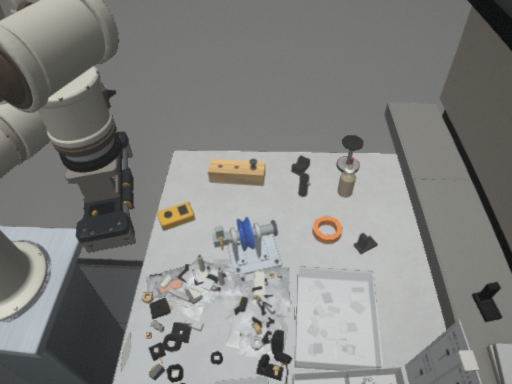

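The ring hangs shut round the spindle (scene crop (150,250) to (165,325)), the pin is seated, and the other items are unmoved. Handing in.

```bash
python3 -c "
from workcell import bot
bot.job_done()"
```

```text
the job is handed in; nothing more can be done
```

The spindle is locked. The linchpin is down through the cross hole with its collar on the spindle, and its ring is snapped shut underneath. I handed the job in at about 30 s; no verdict is reported.

- **Seating the pin:** It entered the hole on the first try without pushing the spindle. The collar touched at about 3.6 N, at the expected height (pin origin about 0.096 m). After I let go, the ring was still open and pointing past the free end.
- **Closing the ring:** I pressed the bow down along its arc with at most about 2 N. The force dropped away at about 0.8 rad, where the ring should snap.
- **Final pictures:** The ring hangs straight down round the spindle, turned within about 0.05 rad of the stand's axis. The plain pin, meter, tape and V-block look unmoved by eye; I did not measure them. The arm is well clear of everything.
- **Disagreements:** The scene camera read 2–4 mm off against the top camera and the known fingertip position. I trusted the top camera and compared the pin's nose with the hole inside a single picture. One top-view estimate of the open ring's direction read about 0.37 rad against the stand's 0.28 rad; the final view agrees with 0.28.

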